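# Unhook a nibbed tile sample from its sloping rack

## Robot

A 6-joint arm with a two-finger parallel gripper is mounted at the origin on a cart in front of the work surface, level with it; the furniture and walls round the work are solid. World frame = base frame: x ahead of the robot, y to its left, z up, the work surface at z = 0. Lengths are in mm, angles in rad, forces in N, time in s.
With the tool pointing down it reaches from about 350 to 1000 mm from the base axis. Payload 7.1 kg.
Tool frame: the origin (TCP) lies on the mounting face of the last link; the fingertips stand 173 mm ahead of it and the grasp point (between the pads) lies 155 mm ahead of it (env.grasp_offset is the distance from the TCP to the grasp point, in mm); z points along the fingers, y is the line along which they close (so a half turn about z gives the same grasp; the last joint's range is limited). The gripper opens to 85 mm and grips with 20 to 120 N. Pads are 22 mm wide; open, the fingers measure 114 mm over their backs; the gripper's body (76 mm by 85 mm) begins 54 mm behind the grasp point. The pads swing forward as they close: fully open they stand 13 mm farther back than shut.
Start: joints at [1.256, 0.423, 1.63, -0, 1.089, -0.019], TCP at [182.159, 597.85, 404.719] pointing down, gripper open.
Joint ranges: [-3, 3], [-0.9, 2.11], [0.09, 2.58], [-1.31, 4.45], [0.11, 2.69], [-2.54, 2.54]. Speed limits (rad/s): [2.39, 2.39, 3.01, 3.14, 3.14, 3.14].

## Interface

Orientations are given as a unit quaternion [x, y, z, w].
In Python, from cell import telemetry, vision, workorder, env gives the robot as it stands. The module is installed in compiled form; this text tells all that it offers.
- The arm moves only by the tool carry_out, never from a script. Its argument "steps" is a list that holds one entry, the list of rows, each a list of 7 numbers: the turn, a rotation vector about the tool's x, y, z in degrees, then the shift along the tool's x, y, z in mm, then the closure, from 0 (fully open) to 1 (shut). A call has exactly 5 rows; each row is the pose to reach, as a shift and turn from the pose commanded when the call began, along the tool's axes at that moment; what a row does not reach only later rows make up. A row lasts 1/8 s, in which the tool goes at most 62.5 mm and 10.7 degrees, less where a joint would pass 70% of its speed; a pose out of reach is approached as far as the arm can. A call with a gripper value outside its range is refused whole. The fingers move at their own pace and stop on an object; the grip force is fixed at half the most. Time passes only in rows, so rows that repeat a pose let the fingers close, or fill a call up. It gives the time, the measured TCP pose, the force, the opening and the grip force at its end, in the units of the state.
- telemetry.state(): the state, without advancing time (a new reading comes with each control period).
- vision.get_image(name): name is "side" or "top"; returns a dict with "color" (384x512x3 uint8, blue, green, red), "range_z" (384x512 float32, mm along the optical axis (not along the pixel's ray), 0 where there is no reading), "fx", "fy", "cx", "cy" (pixels), "xyz" and "orientation" of the camera in the world. Camera axes: x right, y down, z forward; pixel columns grow to the right and rows downward; lengths in mm; the calibration is good to about 2 mm. A picture is of the moment at which its call begins.
- workorder.finish_job(): hands the job in; it is judged then, once.
The state is a dict: "time": time; "joint_pos": joint angles; "dq": joint speeds; "tau": joint torques, N m; "tool_pos": TCP position; "tool_rot": TCP orientation; "ft_force": force on the tool from outside, world axes, zero at the start; "wrist_torque": the same for the moment, N m; "gripper_width": finger opening in mm; "gripper_force": force on a finger pad.
Only numpy, scipy, OpenCV 4.12 (cv2) and the standard library are available. Lean on these libraries where they do the work, as an engineer would, in place of code of your own. Each camera call takes 0.05 s, during which the arm holds its last target. There are 200 camera calls.

## Task

Take the round-ended clay roof tile off the sloping rack and lay it, face up and level, across both bars of the wooden stand, lengthwise from bar to bar and about in the middle. Its nib is caught behind the ledge with a ridge board over its head, so tilt its lower end up first while the nib still stands behind the ledge, and only then lift the nib off and draw the tile out. Set it down gently, leave it lying free, and do not shift the other tiles, the cup, the bottle or the clay lump.

Things in the scene. Friction and masses are not known exactly. Their poses are not given: they have to be found in the camera images.
- tile_round_mid (a point): THE TILE TO MOVE: fired clay slab 170 long, 56 wide, 12 thick, about 230 g, lower end a half circle (radius 28), upper end square, one nib under it. Point: middle of the slab, half its thickness. x along the tile to the upper end (85 to each end), y across, z out of its face. Hold it by the long edges at x -45 to +35 mm; 25 mm below it is free there. Its place among the three varies.
- tile_round_nib (a point): Middle of the foot of that tile's nib, at x = +55, z = -20 mm from the tile's middle (tile axes). The nib is 10 long (x), 30 wide and stands 14 down from the underside; its ledge-side face is at x = +50 mm.
- tile_square_mid (a point): Middle of the like tile whose lower end is square. Stays on the rack.
- tile_pointed_mid (a point): Middle of the like tile whose lower end is a 90-degree point. Stays on the rack.
- rack: Fixed wooden rack, three tiles side by side, 90 mm between centres, each sloping 35 degrees, lower end toward the robot's right. Origin on the table under its middle; x level, from the lower to the upper side, y along the battens. 256 wide, 190 deep, 185 high. A lower batten, 12 wide, bears each tile 58 to 70 mm below its middle along the slope.
- ledge (a point): Middle of the upper edge of the upper batten (16 wide), the ledge behind which the nibs hang; rack axes. The tiles' undersides rest in the plane through it that rises 35 degrees toward rack +x.
- ridge (a point): Middle of the lower front edge of the ridge board. It covers the last 11 mm of the tile heads, 10 mm above their faces, so a tile lifted square to the slope strikes it before its 14 mm nib is free; tilted 15 to 40 degrees (lower end up) it passes and can be drawn out along its length. A back board stands 17 mm past the tile heads.
- stand_top (a point): Fixed wooden stand with two bars; point midway between them at the height of their tops, 50 above the table. Bars run along y, 110 long, 12 wide, centred at x = -44 and +44 mm; base board 36 below the bar tops. The nib must hang beside a bar, not on it: best beyond it, the tile's middle then 12 mm off this point toward the nib end.
- water_cup_mid (a point): White cup, 69 across, 64 tall; point half-way up. Bystander.
- slip_bottle_mid (a point): White squeeze bottle with a red nozzle, 58 across, 137 tall; point half-way up. Bystander.
- clay_lump_mid (a point): Lump of clay, 66 x 88 x 43 (rigid); point half-way up. Bystander.

How it is judged (in metres and radians):
On the way, in this order (a step that is already met when the one before it is completed fails the run):
1. the round-ended tile's lower end is tilted up by at least 10 degrees while its nib is still behind the ledge (angle between tile_round_mid's own z axis and vertical below 0.436 rad and z of tile_round_nib in the frame of ledge below 0.003 m and x of tile_round_nib in the frame of ledge above -0.004 m), for 0.1 s.
2. the round-ended tile is off the rack, above it or in front of it, touching it nowhere (z of tile_round_nib in the frame of ledge above 0.008 m and contact force between tile_round and rack below 0.01 N and contact force between tile_round and the fingers above 0.5 N), for 0.1 s.
At the end, for the whole second after the job is handed in: The round-ended tile lies at rest, released, face up and level (within 3 degrees) on both bars of the stand, its middle within 35 mm of the stand's middle (seen from above) and its length within 15 degrees of square to the bars (horizontal distance between tile_round_mid and stand_top below 0.035 m and z of tile_round_mid in the frame of stand_top between 0.002 and 0.01 m and angle between tile_round_mid's own z axis and vertical below 0.05 rad and angle between the x axis of tile_round_mid and the x axis of stand_top, either way round below 0.26 rad and contact force between tile_round and stand above 0.5 N and linear speed of tile_round below 0.01 m/s and contact force between tile_round and the fingers below 0.01 N); the robot touches nothing.
It fails at once if another tile is shifted by more than 12 mm (distance of any of tile_square_mid, tile_pointed_mid from where it was at the start of the episode above 0.012 m).
It fails at once if the cup, the bottle or the clay lump is shifted by more than 20 mm (distance of any of water_cup_mid, slip_bottle_mid, clay_lump_mid from where it was at the start of the episode above 0.02 m).
It fails at once if the tile is dropped onto the stand (falls faster than after a 1 cm drop) instead of being set down (linear speed of tile_round above 0.45 m/s and horizontal distance between tile_round_mid and stand_top below 0.08 m and z of tile_round_mid in the frame of stand_top below 0.03 m).
It also fails if it takes over 38 s, if anything falls off the work surface, if the arm or the gripper's body presses on something with over 40 N, if the wrist force passes 120 N, or if a joint passes its speed limit or range.

## Working session

There is one attempt and no reset: what is moved stays moved. The work goes in short steps, Python scripts to look and compute and a tool call to move; the robot and the scene stay as the last step left them, time stands still between calls to the robot, and variables do not carry over. Pictures are saved under pics/ and viewed, at most 10 in all, crops included, and the job is handed in when it is done.

Besides the shell and the picture viewer there is one more tool, called after "Request:" as name(argument=value, ...), one argument or row to a line, values as JSON. carry_out: Moves the arm, as the interface text tells. Its arguments: {"type":"object","properties":{"steps":{"type":"array"}},"required":["steps"]}

```bash
mkdir -p pics; cat > h.py <<'E'
import numpy as np, cv2
from scipy.spatial.transform import Rotation as R
from cell import telemetry, vision, workorder, env
def cloud(im):
    z=im["range_z"].astype(float); v,u=np.mgrid[:z.shape[0],:z.shape[1]]
    p=np.dstack([(u-im["cx"])/im["fx"]*z,(v-im["cy"])/im["fy"]*z,z])
    return p@R.from_quat(im["orientation"]).as_matrix().T+np.array(im["xyz"])
E
python3 - <<'E'
from h import *
for n in("side","top"):
    im=vision.get_image(n); cv2.imwrite(f"pics/{n}0.png",im["color"]); np.savez(f"{n}0.npz",P=cloud(im),c=im["color"],z=im["range_z"])
    print(n,im["xyz"],im["orientation"],im["fx"])
print(telemetry.state(),env.grasp_offset)
E
```

```text
side [ 529.73756357 -920.87058861  825.99804153] [ 0.87496543  0.00952199  0.00874463 -0.48401277] 475.7908678884576
top [347.94910218 191.65481939 992.02182893] [ 0.72730588 -0.67898617  0.07037435 -0.07107311] 360.14821259565
{'time': 0.1, 'joint_pos': array([ 1.25601841e+00,  4.23764122e-01,  1.63061861e+00,  4.01924185e-07,
        1.08859730e+00, -1.89976875e-02]), 'dq': array([-1.62629865e-04, -1.65404994e-03, -2.32518211e-03,  7.54553073e-05,
        8.79611081e-04,  4.19866538e-04]), 'tau': array([-4.28965723e-05, -5.58426762e+01, -2.82442385e+01,  2.16770815e-05,
        2.98106403e-03,  8.54265181e-06]), 'tool_pos': array([182.07355747, 597.62363879, 404.02146335]), 'tool_rot': array([ 1.47351663e-01,  9.89083923e-01, -6.84021453e-04, -1.15407064e-04]), 'ft_force': array([0.17058081, 0.36656398, 0.29185673]), 'wrist_torque': array([ 0.00841812, -0.00301785, -0.00387795]), 'gripper_force': 0.0, 'gripper_width': 85.29714635886286} 154.70000000000002
```

View pics/side0.png

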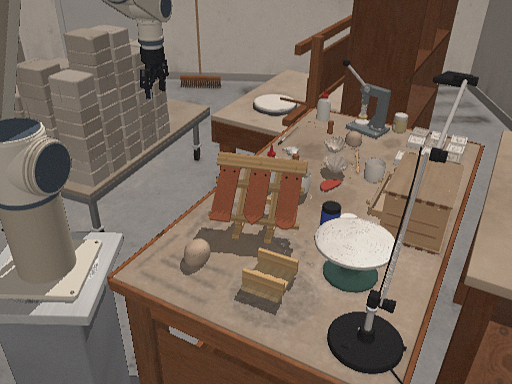

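View pics/top0.png

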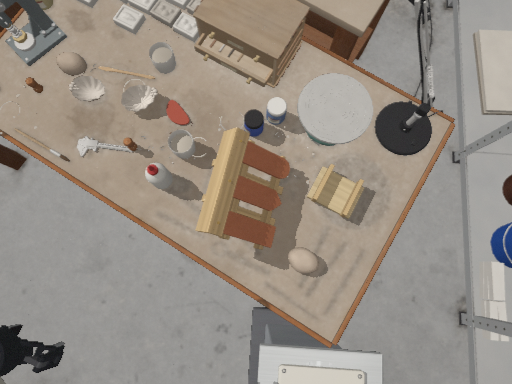

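```bash
python3 - <<'E'
from h import *
t=np.load("top0.npz");s=np.load("side0.npz")
a=cv2.resize(t["c"][120:260,190:370],None,fx=2.2,fy=2.2,interpolation=3);b=cv2.resize(s["c"][145:305,200:310],None,fx=3,fy=3,interpolation=3)
h=max(a.shape[0],b.shape[0]);o=np.zeros((h,a.shape[1]+b.shape[1],3),np.uint8);o[:a.shape[0],:a.shape[1]]=a;o[:b.shape[0],a.shape[1]:]=b
cv2.imwrite("pics/crop.png",o)
for n,d,roi in(("top",t,(slice(130,260),slice(190,300))),("side",s,(slice(150,250),slice(200,315)))):
    hsv=cv2.cvtColor(d["c"],cv2.COLOR_BGR2HSV); m0=((hsv[...,0]<9)|(hsv[...,0]>174))&(hsv[...,1]>110)
    m=np.zeros(m0.shape,np.uint8); m[roi]=m0[roi]; m=cv2.morphologyEx(m,cv2.MORPH_OPEN,np.ones((3,3)))
    k,l,st,c=cv2.connectedComponentsWithStats(m)
    for i in range(1,k):
        if st[i,4]<150: continue
        q=(l==i)
        p=d["P"][cv2.erode(q.astype(np.uint8),np.ones((3,3)))>0]; p=p[p[:,2]>0]; mu=np.median(p,0); p=p[np.linalg.norm(p-mu,axis=1)<110]; mu=p.mean(0)
        w,V=np.linalg.eigh(np.cov((p-mu).T)); 
        ax=V[:,2]*np.sign(V[2,2]); nn=V[:,0]*np.sign(V[2,0]); e=(p-mu)@ax
        print(n,st[i],c[i].round(),"mu",mu.round(),"ax",ax.round(3),"n",nn.round(3),"ext",e.min().round(),e.max().round(),"rms",np.sqrt(w[0]).round(2))
for nm,(u,v) in dict(stand=(336,193),stand_l=(322,185),stand_r=(352,200),lump=(303,260),bottle=(152,170),cup=(185,145),lump_top=(303,258),bottle2=(160,178),rack=(225,180),turn=(335,105)).items():print(nm,t["P"][v,u].round())
E
```

```text
stand [561. -25.  14.]
stand_l [573.  20.  49.]
stand_r [537. -60.  51.]
lump [371.  62.  41.]
bottle [566. 461. 113.]
cup [661. 400.  43.]
lump_top [377.  62.  40.]
bottle2 [554. 447.  82.]
rack [536. 268. 189.]
turn [777.   4. 109.]
```

View pics/crop.png

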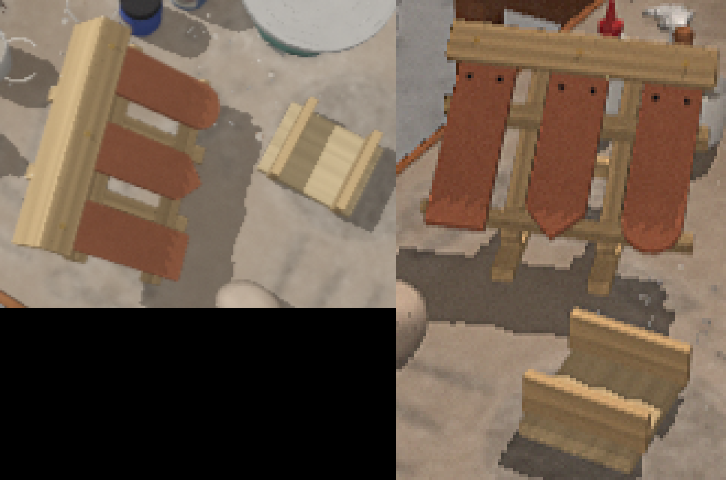

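The round-ended tile is the far one: about (265,160) in the top view and (287,205) in the side view. The stand is at about (336,192) in the top view. My tile mask found nothing, so I'll fix that.

```bash
python3 - <<'E'
from h import *
t=np.load("top0.npz");s=np.load("side0.npz")
for d,px in((t,(160,265)),(s,(205,287))): print(cv2.cvtColor(d["c"],cv2.COLOR_BGR2HSV)[px], d["P"][px].round())
def m_of(d,roi):
    h=cv2.cvtColor(d["c"],cv2.COLOR_BGR2HSV).astype(int); m0=((h[...,0]<12)|(h[...,0]>172))&(h[...,1]>115)&(h[...,2]>50)
    m=np.zeros(m0.shape,np.uint8); m[roi]=m0[roi]; return m
for n,d,roi in(("top",t,(slice(130,260),slice(190,300))),("side",s,(slice(150,250),slice(200,315)))):
    m=m_of(d,roi); k,l,st,c=cv2.connectedComponentsWithStats(m)
    for i in range(1,k):
        if st[i,4]<150: continue
        q=(l==i)
        p=d["P"][cv2.erode(q.astype(np.uint8),np.ones((3,3)))>0]; mu=np.median(p,0); p=p[np.linalg.norm(p-mu,axis=1)<110]; mu=p.mean(0)
        w,V=np.linalg.eigh(np.cov((p-mu).T)); ax=V[:,2]*np.sign(V[2,2]); nn=V[:,0]*np.sign(V[2,0])
        P=d["P"][q]; P=P[np.linalg.norm(P-mu,axis=1)<120]; e=(P-mu)@ax; f=(P-mu)@np.cross(nn,ax)
        print(n,st[i],"mu",mu.round(),"ax",ax.round(3),"n",nn.round(3),"ext",np.percentile(e,[0,1,99,100]).round(),np.percentile(f,[1,99]).round(),"rms",np.sqrt(w[0]).round(2))
# stand bars: points 44..56 high
for n,d in(("top",t),("side",s)):
    P=d["P"]; q=(abs(P[...,2]-50)<5)&(abs(P[...,0]-560)<90)&(abs(P[...,1]+20)<90)
    k,l,st,c=cv2.connectedComponentsWithStats(q.astype(np.uint8))
    for i in range(1,k):
        if st[i,4]>40:
            p=P[l==i]; mu=p.mean(0); w,V=np.linalg.eigh(np.cov((p-mu)[:,:2].T)); e=(p-mu)[:,:2]@V
            print(n,"bar",st[i,4],mu.round(1),V[:,1].round(3),np.ptp(e,axis=0).round())
E
```

```text
[  9 139 123] [613. 178. 111.]
[  8 153 122] [612. 165. 101.]
top [243 142  47  37 964] mu [611. 176. 108.] ax [0.144 0.807 0.573] n [-0.097 -0.564  0.82 ] ext [-80. -73.  65.  67.] [-28.  26.] rms 1.26
top [234 176  47  35 963] mu [524. 195. 109.] ax [0.144 0.807 0.573] n [-0.099 -0.565  0.819] ext [-77. -72.  62.  63.] [-28.  27.] rms 1.29
top [ 224  211   52   37 1107] mu [435. 205. 105.] ax [0.148 0.806 0.573] n [-0.1   -0.565  0.819] ext [-76. -74.  69.  70.] [-27.  27.] rms 1.31
side [ 206  166   35   56 1120] mu [437. 206. 107.] ax [0.144 0.807 0.573] n [-0.117 -0.561  0.819] ext [-77. -76.  84.  91.] [-27.  28.] rms 2.47
side [ 243  169   28   56 1010] mu [526. 195. 110.] ax [0.15  0.808 0.57 ] n [-0.106 -0.56   0.821] ext [-82. -77.  78.  80.] [-27.  28.] rms 2.51
side [ 275  173   27   57 1094] mu [614. 176. 108.] ax [0.149 0.805 0.574] n [-0.1   -0.566  0.819] ext [-80. -77.  82.  86.] [-27.  28.] rms 2.37
top bar 177 [582.8  17.1  48.9] [-0.908  0.419] [ 12. 109.]
top bar 186 [545.9 -62.6  49.2] [-0.908  0.419] [ 12. 110.]
side bar 181 [585.4  14.5  49.4] [-0.906  0.422] [ 17. 109.]
side bar 216 [548.  -65.4  49.3] [-0.91   0.414] [ 19. 109.]
```

```bash
cat >> h.py <<'E'
MID=np.array([613.,184.5,107.]); PSI=np.radians(79.7); G=np.array([-12.,0,-3.])  # grasp point in tile axes
OFF=154.7
def tile_R(psi,s): # heading, slope
    x=np.array([np.cos(s)*np.cos(psi),np.cos(s)*np.sin(psi),np.sin(s)]); y=np.array([-np.sin(psi),np.cos(psi),0]); return np.c_[x,y,np.cross(x,y)]
def tool(mid,psi,s,back=0):
    T=tile_R(psi,s); return T@np.diag([1,-1,-1]), mid+T@G+T[:,2]*(OFF+back)
def rel(g,cur=None):
    if cur is None: s=telemetry.state(); cur=(R.from_quat(s["tool_rot"]).as_matrix(),s["tool_pos"])
    r=R.from_matrix(cur[0].T@g[0]).as_rotvec(degrees=True); d=cur[0].T@(g[1]-cur[1]); return np.r_[r,d].round(1).tolist()
S35=np.radians(35)
E
python3 - <<'E'
from h import *
g=tool(MID,PSI,S35,100); print(g[1].round(), rel(g)); 
t=np.load("top0.npz")["P"]
for u,v in((254,120),(277,108),(152,168),(230,140)):print(t[v,u].round())
# rack: ridge region heights, edge of ridge along tile x at round tile
P=t.reshape(-1,3); T=tile_R(PSI,S35); q=(P-MID)@T; k=(abs(q[:,1])<40)&(q[:,0]>40)&(q[:,0]<160)&(P[:,2]>100)
for a in range(40,130,6):
    w=k&(abs(q[:,0]-a)<3); print(a,q[w][:,2].round().astype(int)[:14])
E
```

```text
[585.  33. 306.] [-25.5, 28.6, 80.5, -550.5, -422.6, 98.3]
[736. 215.  70.]
[777. 154.  68.]
[571. 460. 117.]
[635. 265. 183.]
40 [-6  5  4  2  6  7  6  7  5  4  7  4  4  3]
46 [-16  -6  -8  -7  -7   4   5   4   6   7   7   5   5   6]
52 [-7  4  6  5  5  6  5  3  5  6  7  4  4  5]
58 [5 6 8 8 7 6 5 7 6 6 5 7 6 5]
64 [7 7]
70 [25 27 27]
76 [28 27 27 27 27 25 28 28 28 27 27 28 26 26]
82 [26 29 26 27 28 30 27 28 28 29 26 27 28 26]
88 [27 28 28 28 27 28 27 29 28 26 27 27 28 28]
94 [29 28 26 28 28 29 27 26 28 28 28 27 27 28]
100 [28 28 27 30 28 26 30 29 25 27 27 25 29 28]
106 [27 29 27 27 27 29 28 25 27 27 27 29 27 26]
112 [22 24 27  9 14 17 25 28 -3  6 12 15 19 22]
118 []
124 []
```

Request:
carry_out(
  steps=[
    [[-5,6,16,-55,-42,0,0],[-8,9,26,-115,-88,0,0],[-12,13,37,-170,-131,0,0],[-15,17,47,-225,-173,10,0.1],[-18,20,57,-275,-211,20,0.1]],
  ],
)

```text
time: 0.72
tool_pos: [364.1, 342.6, 389.7]
tool_rot: [0.537, 0.821, 0.151, -0.124]
ft_force: [0.9, 0.4, -0.1]
gripper_width: 76.8
gripper_force: 0.0
```

```bash
python3 - <<'E'
from h import *
g=tool(MID,PSI,S35,100); s=telemetry.state(); print(s["tool_pos"],s["joint_pos"].round(2),s["gripper_width"],rel(g))
E
```

```text
[364.05966615 342.58382888 389.66261367] [ 0.65  0.23  1.98  0.49  0.78 -0.09] 76.7803486046598 [-9.9, 11.2, 31.8, -378.8, 77.0, -50.1]
```

Request:
carry_out(
  steps=[
    [[-2,2,6,-62,13,-8,0.14],[-4,4.5,13,-124,25,-16,0.14],[-6,7,19,-186,38,-24,0.14],[-8,9,26,-248,50,-33,0.14],[-9.9,11.2,31.8,-310,63,-41,0.14]],
  ],
)

```text
time: 1.35
tool_pos: [543.0, 94.8, 323.0]
tool_rot: [0.732, 0.612, 0.23, -0.193]
ft_force: [0.8, 0.6, 0.5]
gripper_width: 73.8
gripper_force: 0.0
```

```bash
python3 - <<'E'
from h import *
g=tool(MID,PSI,S35,60); s=telemetry.state(); print(s["tool_pos"],s["joint_pos"].round(2),s["gripper_width"],rel(g))
E
```

```text
[542.98626956  94.79856975 322.99377633] [ 0.02  0.44  1.91  0.84  0.86 -0.39] 73.76701540776948 [-0.0, 0.0, 0.0, -53.4, 52.8, 23.0]
```

Request:
carry_out(
  steps=[
    [[0,0,0,-20,20,0,0.14],[0,0,0,-40,40,8,0.14],[0,0,0,-53.4,52.8,16,0.14],[0,0,0,-53.4,52.8,23,0.14],[0,0,0,-53.4,52.8,23,0.14]],
  ],
)

```text
time: 1.98
tool_pos: [588.1, 58.3, 273.7]
tool_rot: [0.731, 0.613, 0.229, -0.193]
ft_force: [-0.1, -0.5, 0.2]
gripper_width: 73.4
gripper_force: 0.0
```

```bash
python3 - <<'E'
from h import *
g=tool(MID,PSI,S35,0); s=telemetry.state(); print(s["tool_pos"],s["joint_pos"].round(2),s["gripper_width"],rel(g))
im=vision.get_image("side"); im2=vision.get_image("top")
a=cv2.resize(im["color"][120:260,190:330],None,fx=2.8,fy=2.8,interpolation=3);b=cv2.resize(im2["color"][120:260,190:330],None,fx=2.8,fy=2.8,interpolation=3)
cv2.imwrite("pics/pre.png",np.hstack([a,b]))
E
```

```text
[588.10058246  58.32608976 273.69293815] [-0.04  0.57  1.83  0.84  0.86 -0.48] 73.42389560898131 [-0.2, 0.1, 0.3, -2.2, 2.2, 58.6]
```

View pics/pre.png

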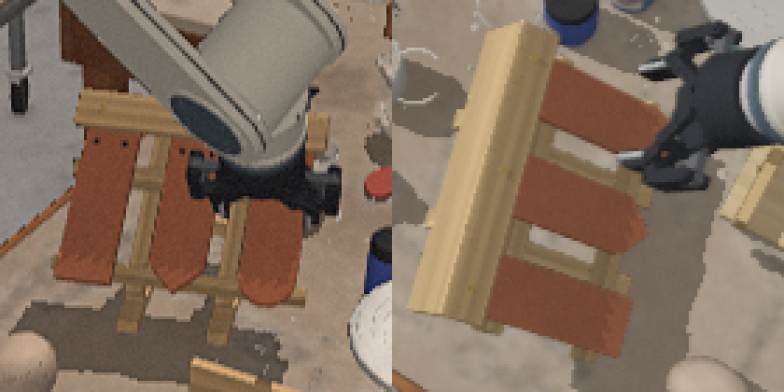

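The gripper straddles the round tile: in the top crop the fingertips are at (625,158) and (655,68), on either side of it. Descending now.

Request:
carry_out(
  steps=[
    [[-0.2,0,0.3,-2,2,0,0.14],[-0.2,0,0.3,-2,2,18,0.14],[-0.2,0,0.3,-2,2,34,0.14],[-0.2,0,0.3,-2,2,48,0.14],[-0.2,0,0.3,-2,2,57,0.14]],
  ],
)

```text
time: 2.7
tool_pos: [596.0, 88.3, 224.9]
tool_rot: [0.733, 0.611, 0.23, -0.192]
ft_force: [-1.0, -0.3, -0.9]
gripper_width: 73.7
gripper_force: 0.0
```

```bash
python3 - <<'E'
from h import *
g=tool(MID,PSI,S35,0); s=telemetry.state(); print(s["tool_pos"],s["ft_force"].round(1),s["gripper_width"],rel(g))
E
```

```text
[595.95276669  88.2971106  224.89022948] [-1.  -0.3 -0.9] 73.71915634525605 [-0.0, 0.1, -0.1, 0.4, -0.4, 0.9]
```

Close on it gradually and watch for a side force.

Request:
carry_out(
  steps=[
    [[0,0,0,0,0,0.5,0.25],[0,0,0,0,0,0.5,0.3],[0,0,0,0,0,0.5,0.5],[0,0,0,0,0,0.5,0.7],[0,0,0,0,0,0.5,0.7]],
  ],
)

```text
time: 3.32
tool_pos: [596.5, 87.4, 226.4]
tool_rot: [0.733, 0.611, 0.231, -0.191]
ft_force: [-1.3, -3.6, 5.3]
gripper_width: 54.5
gripper_force: 64.1
```

```bash
python3 - <<'E'
from h import *
s=telemetry.state(); print(s["tool_pos"],s["ft_force"].round(1),s["wrist_torque"].round(2),s["gripper_width"],s["gripper_force"])
Rt=R.from_quat(s["tool_rot"]).as_matrix(); print("force tool",(Rt.T@s["ft_force"]).round(1))
# rows: tilt T about pivot (tile 50,-6), then pivot shift a along x, b along n
O=np.array([G[0],0,G[2]+OFF]) # TCP in tile axes
def row(T,a,b,piv=np.array([50,0,-6.])):
    D=np.diag([1,-1,-1]); Q=R.from_rotvec([0,np.radians(T),0]).as_matrix() # tile axes: lower end up = +y rot (x->-z)
    p=piv+Q@(O-piv)+np.array([a,0,b])
    return [0,-T,0]+(D@(p-O)).round(1).tolist()
for T,a,b in((0,1,1.5),(0,2,2.5),(6,3,2.5),(12,4,2.5),(18,5,3),(24,6,3),(24,6,3)): print(T,a,b,row(T,a,b))
E
```

```text
[596.47010831  87.37320244 226.40366503] [-1.3 -3.6  5.3] [-0.36  0.1   0.08] 54.50196395331769 64.07357454299927
force tool [-0.  -0.6 -6.5]
0 1 1.5 [0, 0, 0, 1.0, 0.0, -1.5]
0 2 2.5 [0, 0, 0, 2.0, 0.0, -2.5]
6 3 2.5 [0, -6, 0, 19.8, 0.0, -8.1]
12 4 2.5 [0, -12, 0, 38.1, 0.0, -11.9]
18 5 3 [0, -18, 0, 56.8, 0.0, -14.4]
24 6 3 [0, -24, 0, 75.5, 0.0, -14.6]
24 6 3 [0, -24, 0, 75.5, 0.0, -14.6]
```

Request:
carry_out(
  steps=[
    [[0,0,0,1,0,-1.5,0.7],[0,0,0,2,0,-2.5,0.7],[0,-4,0,13.9,0,-6.5,0.7],[0,-8,0,26,0,-9.6,0.7],[0,-12,0,38.1,0,-11.9,0.7]],
  ],
)

```text
time: 3.95
tool_pos: [600.4, 112.1, 257.4]
tool_rot: [0.753, 0.628, 0.151, -0.126]
ft_force: [0.2, -0.5, -2.1]
gripper_width: 54.7
gripper_force: 63.4
```

```bash
cat > tl.py <<'E'
from h import *
# tile pose estimate from the tool, assuming a firm grip; ledge edge at tile (50,-6) of the start pose
s=telemetry.state(); Rt=R.from_quat(s["tool_rot"]).as_matrix(); T=Rt@np.diag([1,-1,-1])
mid=s["tool_pos"]+Rt@[0,0,OFF]-T@G
E0=MID+tile_R(PSI,S35)@[50,0,-6.]; h=tile_R(PSI,0)
print("t",s["time"],"mid",mid.round(1),"slope",np.degrees(np.arcsin(T[2,0])).round(1),"nib rel edge",((mid+T@[55,0,-20.]-E0)@h).round(1),"F",s["ft_force"].round(1),"tq",s["wrist_torque"].round(2),s["gripper_width"].round(1),s["gripper_force"].round(0))
E
python3 tl.py
```

```text
Traceback (most recent call last):
  File "tl.py", line 6, in <module>
    print("t",s["time"],"mid",mid.round(1),"slope",np.degrees(np.arcsin(T[2,0])).round(1),"nib rel edge",((mid+T@[55,0,-20.]-E0)@h).round(1),"F",s["ft_force"].round(1),"tq",s["wrist_torque"].round(2),s["gripper_width"].round(1),s["gripper_force"].round(0))
                                                                                                                                                                                                        ^^^^^^^^^^^^^^^^^^^^^^^^
AttributeError: 'float' object has no attribute 'round'
```

```bash
sed -i 's/s\["gripper_width"\].round(1),s\["gripper_force"\].round(0)/round(s["gripper_width"],1),round(s["gripper_force"])/' tl.py; python3 tl.py; cat > tilt.py <<'E'
import numpy as np, sys
from scipy.spatial.transform import Rotation as R
# pose in start-tool axes for (T,a,b); print relative to the first triple
O=np.array([-12,0,151.7]); D=np.diag([1,-1,-1]); piv=np.array([50,0,-6.])
def P(T,a,b):
    Q=R.from_euler('y',T,degrees=True).as_matrix(); return R.from_euler('y',-T,degrees=True).as_matrix(), D@(piv+Q@(O-piv)+[a,0,b]-O)
def rels(first,*rest):
    A,p=P(*first)
    for r in rest:
        B,q=P(*r); print(r,R.from_matrix(A.T@B).as_rotvec(degrees=True).round(1),(A.T@(q-p)).round(1))
E
python3 -c "
from tilt import *
rels((12,4,2.5),(16,4.5,2.5),(20,5.5,3),(24,6,3))"
```

```text
t 3.95 mid [613.  180.7 122.1] slope 22.7 nib rel edge [10.3 -0.8 -5.8] F [ 0.2 -0.5 -2.1] tq [-0.32  0.06  0.  ] 54.7 63
(16, 4.5, 2.5) [ 0. -4.  0.] [11.6  0.  -4. ]
(20, 5.5, 3) [ 0. -8.  0.] [23.9  0.  -7.9]
(24, 6, 3) [  0. -12.   0.] [ 36.    0.  -10.3]
```

Request:
carry_out(
  steps=[
    [[0,-4,0,11.6,0,-4,0.7],[0,-8,0,23.9,0,-7.9,0.7],[0,-12,0,36,0,-10.3,0.7],[0,-12,0,36,0,-10.3,0.7],[0,-12,0,36,0,-10.3,0.7]],
  ],
)

```text
time: 4.58
tool_pos: [605.6, 140.8, 280.5]
tool_rot: [0.765, 0.637, 0.074, -0.061]
ft_force: [0.2, 6.5, -1.2]
gripper_width: 54.9
gripper_force: 63.6
```

```bash
python3 tl.py; python3 - <<'E'
from h import *
im=vision.get_image("side"); im2=vision.get_image("top")
np.savez("tilt.npz",P=cloud(im2),c=im2["color"])
a=cv2.resize(im["color"][120:260,190:330],None,fx=2.8,fy=2.8,interpolation=3);b=cv2.resize(im2["color"][120:260,190:330],None,fx=2.8,fy=2.8,interpolation=3)
cv2.imwrite("pics/tilt.png",np.hstack([a,b]))
E
python3 -c "
from tilt import *
rels((24,6,3),(27,6,7),(30,5,12),(32,3,16),(33,0,19),(34,-6,22))"
```

```text
t 4.575 mid [612.9 180.8 133.9] slope 11.0 nib rel edge [ 9.8 -0.7 -6. ] F [ 0.2  6.5 -1.2] tq [ 0.87 -0.06  0.12] 54.9 64
(27, 6, 7) [ 0. -3.  0.] [ 6.7  0.  -6.7]
(30, 5, 12) [ 0. -6.  0.] [ 12.2   0.  -13.4]
(32, 3, 16) [ 0. -8.  0.] [ 14.5   0.  -17.7]
(33, 0, 19) [ 0. -9.  0.] [ 13.4   0.  -19.9]
(34, -6, 22) [  0. -10.   0.] [  9.6   0.  -20.8]
```

View pics/tilt.png

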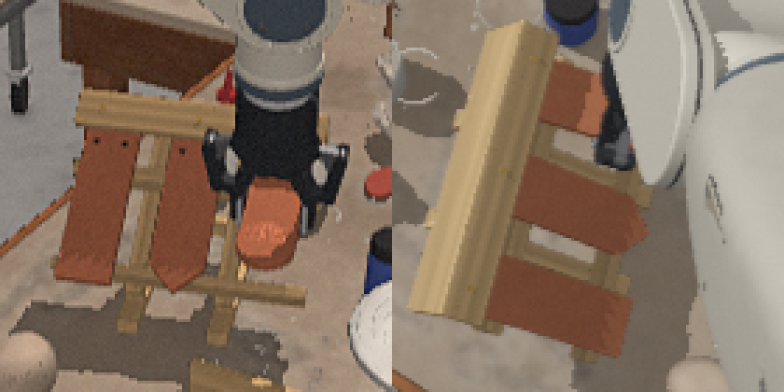

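The tile is tilted and held; its round end shows at (268,230) in the side crop. I'll check its slope from the depth data.

```bash
cat > slope.py <<'E'
from h import *
for n in("side","top"):
    im=vision.get_image(n); P=cloud(im); h=cv2.cvtColor(im["color"],cv2.COLOR_BGR2HSV)
    s=telemetry.state(); Rt=R.from_quat(s["tool_rot"]).as_matrix(); T=Rt@np.diag([1,-1,-1]); mid=s["tool_pos"]+Rt@[0,0,OFF]-T@G
    q=(P-mid)@T; m=((h[...,0]<14)|(h[...,0]>172))&(h[...,1]>90)&(abs(q[...,1])<24)&(abs(q[...,2]-6)<14)&(abs(q[...,0])<95)
    p=q[cv2.erode(m.astype(np.uint8),np.ones((3,3)))>0]
    if len(p)<20: print(n,len(p)); continue
    k=np.ones(len(p),bool)
    for _ in range(4):
        A=np.c_[p[:,0],p[:,1],np.ones(len(p))]; c=np.linalg.lstsq(A[k],p[k,2],rcond=None)[0]; r=p[:,2]-A@c; k=abs(r)<3
    print(n,len(p),k.sum(),"face pitch/roll vs tool deg",np.degrees(np.arctan(c[:2])).round(1),"z at mid",c[2].round(1),"x range",np.percentile(q[m][:,0],[0,2,98,100]).round(),"y",np.percentile(q[m][:,1],[2,98]).round(),"slope",(np.degrees(np.arcsin(T[2,0])+np.arctan(c[0]))).round(1))
E
python3 slope.py
```

```text
side 431 389 face pitch/roll vs tool deg [0.5 0. ] z at mid 3.1 x range [-85. -84.  27.  34.] y [-23.  23.] slope 11.4
top 299 288 face pitch/roll vs tool deg [0.5 0.5] z at mid 2.3 x range [-4. -2. 51. 52.] y [-22.  23.] slope 11.5
```

```bash
cat >> h.py <<'E'
G=np.array([-12.,0,0.])
E0=MID+tile_R(PSI,S35)@[50,0,-6.]
def nibgoal(x,z,sdeg,y=-0.7):
    T=tile_R(PSI,np.radians(sdeg)); N=E0+tile_R(PSI,0)@[x,y,z]; return tool(N-T@[55,0,-20.],PSI,np.radians(sdeg))
E
python3 tl.py; python3 - <<'E'
from h import *
for a in((10.5,-9,11),(10.5,-7,9),(10.8,-4,6.5),(11,-1,4),(11,1.5,2),(11,3,0)): print(a,rel(nibgoal(*a)))
E
```

```text
t 4.775 mid [613.  181.3 130.9] slope 11.0 nib rel edge [10.2 -0.7 -9. ] F [ 0.2  6.6 -0.8] tq [0.99 0.02 0.07] 55.0 64
(10.5, -9, 11) [-0.0, 0.0, -0.1, 0.2, 0.1, 0.1]
(10.5, -7, 9) [-0.0, -2.0, -0.1, 6.8, 0.1, -4.1]
(10.8, -4, 6.5) [-0.0, -4.5, -0.1, 15.4, 0.1, -9.5]
(11, -1, 4) [-0.0, -7.0, -0.1, 24.0, 0.1, -14.5]
(11, 1.5, 2) [-0.0, -9.0, -0.1, 30.9, 0.0, -18.5]
(11, 3, 0) [-0.0, -11.0, -0.1, 37.6, 0.0, -21.2]
```

Request:
carry_out(
  steps=[
    [[0,-2,0,6.8,0,-4.1,0.7],[0,-4.5,0,15.4,0,-9.5,0.7],[0,-7,0,24,0,-14.5,0.7],[0,-9,0,30.9,0,-18.5,0.7],[0,-11,0,37.6,0,-21.2,0.7]],
  ],
)

```text
time: 5.4
tool_pos: [611.5, 172.2, 308.2]
tool_rot: [0.768, 0.64, -0.001, 0.001]
ft_force: [1.0, -0.7, -2.3]
gripper_width: 54.8
gripper_force: 63.7
```

```bash
python3 tl.py; python3 slope.py; python3 - <<'E'
from h import *
for a in((11,3,0),(4,3,0),(-4,3,0),(-14,3,0),(-26,4,0),(-40,8,0)): print(a,rel(nibgoal(*a)))
E
```

```text
t 5.4 mid [613.5 183.6 153.5] slope -0.2 nib rel edge [ 9.7 -0.7  2.6] F [ 1.  -0.7 -2.3] tq [-0.02  0.02  0.01] 54.8 64
side 419 390 face pitch/roll vs tool deg [ 0.4 -0.6] z at mid 6.1 x range [-88. -86.  53.  60.] y [-23.  23.] slope 0.2
top 9
(11, 3, 0) [0.0, 0.1, -0.1, 0.2, -0.2, 0.1]
(4, 3, 0) [0.0, 0.1, -0.1, -6.8, -0.2, 0.1]
(-4, 3, 0) [0.0, 0.1, -0.1, -14.8, -0.2, 0.1]
(-14, 3, 0) [0.0, 0.1, -0.1, -24.8, -0.2, 0.1]
(-26, 4, 0) [0.0, 0.1, -0.1, -36.8, -0.1, -0.9]
(-40, 8, 0) [0.0, 0.1, -0.1, -50.8, -0.1, -4.8]
```

Request:
carry_out(
  steps=[
    [[0,0,0,-6,0,0,0.7],[0,0,0,-12,0,0,0.7],[0,0,0,-20,0,0,0.7],[0,0,0,-30,0,0,0.7],[0,0,0,-40,0,0,0.7]],
  ],
)

```text
time: 6.12
tool_pos: [604.4, 132.7, 308.9]
tool_rot: [0.768, 0.64, -0.001, 0.001]
ft_force: [0.8, 0.4, -1.8]
gripper_width: 54.7
gripper_force: 63.7
```

```bash
python3 tl.py
```

```text
t 6.125 mid [606.6 144.1 154.2] slope -0.1 nib rel edge [-30.3  -1.1   3.3] F [ 0.8  0.4 -1.8] tq [-0.   -0.03  0.06] 54.7 64
```

Request:
carry_out(
  steps=[
    [[0,0,0,-15,0,-5,0.7],[0,0,0,-30,0,-20,0.7],[0,0,0,-45,0,-35,0.7],[0,0,0,-60,0,-40,0.7],[0,0,0,-90,0,-40,0.7]],
  ],
)

```text
time: 6.75
tool_pos: [588.4, 44.5, 350.3]
tool_rot: [0.768, 0.641, 0.0, 0.002]
ft_force: [0.6, 0.5, -1.2]
gripper_width: 54.7
gripper_force: 63.7
```

```bash
cat >> h.py <<'E'
ST=np.array([565.5,-24.3,50.]); PS=np.radians(65.2)
def standgoal(up,dx=0,dy=0):
    return tool(ST+np.array([12*np.cos(PS)+dx,12*np.sin(PS)+dy,6+up]),PS,0)
E
python3 tl.py; python3 -c "
from h import *
print(rel(standgoal(100)),rel(standgoal(40)))"
```

```text
t 6.75 mid [591.   56.  195.6] slope -0.1 nib rel edge [-119.8   -1.4   44.7] F [ 0.6  0.5 -1.2] tq [-0.06 -0.02  0.03] 54.7 64
[0.2, 0.1, 14.5, -71.7, -10.3, 39.7] [0.2, 0.1, 14.5, -71.7, -10.5, 99.7]
```

Request:
carry_out(
  steps=[
    [[0,0,4,-25,-3,0,0.7],[0,0,9,-50,-7,15,0.7],[0,0,14.5,-71.7,-10.4,40,0.7],[0,0,14.5,-71.7,-10.4,70,0.7],[0,0,14.5,-71.7,-10.4,80,0.7]],
  ],
)

```text
time: 7.38
tool_pos: [564.5, -24.4, 268.0]
tool_rot: [0.843, 0.538, -0.001, 0.0]
ft_force: [-1.0, -0.2, -1.9]
gripper_width: 54.7
gripper_force: 63.9
```

```bash
python3 tl.py; python3 slope.py; python3 - <<'E'
from h import *
print(rel(standgoal(15)))
im=vision.get_image("side"); im2=vision.get_image("top")
a=cv2.resize(im["color"][180:320,190:330],None,fx=2.8,fy=2.8,interpolation=3);b=cv2.resize(im2["color"][130:270,250:390],None,fx=2.8,fy=2.8,interpolation=3)
cv2.imwrite("pics/stand.png",np.hstack([a,b]))
E
```

```text
t 7.375 mid [569.2 -13.9 113.3] slope -0.2 nib rel edge [-194.2   -6.2  -37.6] F [-1.  -0.2 -1.9] tq [-0.07 -0.02  0.04] 54.7 64
side 475 437 face pitch/roll vs tool deg [0.3 0.7] z at mid 6.7 x range [-88. -84.  65.  83.] y [-23.  23.] slope 0.1
top 444 417 face pitch/roll vs tool deg [-0.1  0.3] z at mid 4.6 x range [-45. -34.  81.  83.] y [-23.  23.] slope -0.3
[-0.0, 0.1, -0.1, -0.0, 0.7, 42.9]
```

View pics/stand.png

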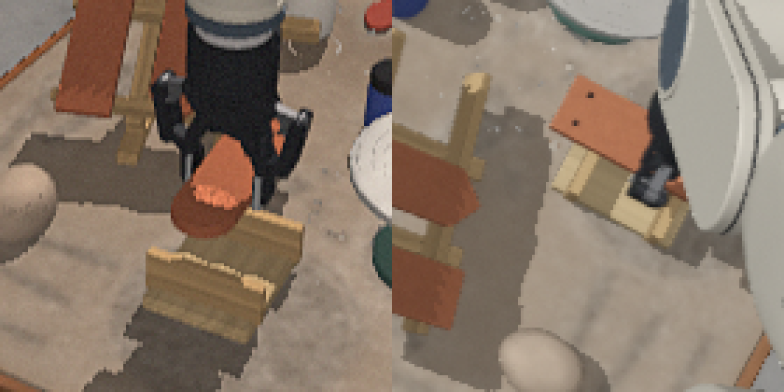

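The tile is level and lines up with the stand, its head at (600,110) and the bars at (570,175) and (665,230) in the top crop. Lowering it.

Request:
carry_out(
  steps=[
    [[0,0,0,0,0.7,12,0.7],[0,0,0,0,0.7,25,0.7],[0,0,0,0,0.7,37,0.7],[0,0,0,0,0.7,45,0.7],[0,0,0,0,0.7,50,0.7]],
  ],
)

```text
time: 8.2
tool_pos: [565.7, -24.1, 218.4]
tool_rot: [0.843, 0.538, -0.001, 0.001]
ft_force: [-1.0, -0.4, -1.1]
gripper_width: 54.8
gripper_force: 64.0
```

Request:
carry_out(
  steps=[
    [[0,0,0,0,0,1.5,0.7],[0,0,0,0,0,3,0.7],[0,0,0,0,0,4,0.7],[0,0,0,0,0,5,0.7],[0,0,0,0,0,5,0.7]],
  ],
)

```text
time: 8.82
tool_pos: [565.9, -24.1, 214.3]
tool_rot: [0.843, 0.538, -0.0, 0.001]
ft_force: [-0.4, 0.0, -2.2]
gripper_width: 54.7
gripper_force: 64.0
```

```bash
python3 tl.py
```

```text
t 8.825 mid [571.  -13.6  59.5] slope -0.1 nib rel edge [-193.6   -8.   -91.3] F [-0.4  0.  -2.2] tq [-0.03 -0.02  0.03] 54.7 64
```

Request:
carry_out(
  steps=[
    [[0,0,0,0,0,0.8,0.7],[0,0,0,0,0,1.6,0.7],[0,0,0,0,0,2.4,0.7],[0,0,0,0,0,3.2,0.7],[0,0,0,0,0,3.2,0.7]],
  ],
)

```text
time: 9.45
tool_pos: [565.8, -24.1, 210.9]
tool_rot: [0.843, 0.538, -0.001, 0.001]
ft_force: [0.0, -0.2, -2.8]
gripper_width: 54.9
gripper_force: 64.0
```

```bash
python3 tl.py
```

```text
t 9.45 mid [570.9 -13.6  56.2] slope -0.1 nib rel edge [-193.6   -7.9  -94.7] F [ 0.  -0.2 -2.8] tq [0.01 0.05 0.02] 54.9 64
```

Not yet in contact; going down further in small steps.

Request:
carry_out(
  steps=[
    [[0,0,0,0,0,0.6,0.7],[0,0,0,0,0,1.2,0.7],[0,0,0,0,0,1.8,0.7],[0,0,0,0,0,2,0.7],[0,0,0,0,0,2,0.7]],
  ],
)

```text
time: 10.07
tool_pos: [565.9, -24.1, 210.5]
tool_rot: [0.843, 0.538, -0.0, 0.001]
ft_force: [-5.1, 0.2, 14.9]
gripper_width: 54.8
gripper_force: 65.8
```

```bash
python3 tl.py; python3 slope.py
```

```text
t 10.075 mid [571.1 -13.6  55.8] slope -0.1 nib rel edge [-193.6   -8.   -95.1] F [-5.1  0.2 14.9] tq [0.07 0.79 0.04] 54.8 66
side 470 428 face pitch/roll vs tool deg [0.1 0.2] z at mid 6.4 x range [-87. -84.  56.  74.] y [-23.  23.] slope -0.0
top 396 364 face pitch/roll vs tool deg [0.2 0.6] z at mid 5.6 x range [-40.   1.  82.  83.] y [-23.  23.] slope 0.1
```

Contact at 15 N, and the height of 56 mm matches. I'll ease off and open.

Request:
carry_out(
  steps=[
    [[0,0,0,0,0,-1,0.7],[0,0,0,0,0,-1.2,0.33],[0,0,0,0,0,-1.2,0.25],[0,0,0,0,0,-1.2,0.15],[0,0,0,0,0,-1.2,0.05]],
  ],
)

```text
time: 10.8
tool_pos: [565.9, -24.1, 210.1]
tool_rot: [0.843, 0.538, -0.0, 0.001]
ft_force: [-0.8, -0.3, -0.1]
gripper_width: 80.9
gripper_force: 0.0
```

Request:
carry_out(
  steps=[
    [[0,0,0,0,0,-1.2,0],[0,0,0,0,0,-1.2,0],[0,0,0,0,0,-10,0],[0,0,0,0,0,-25,0],[0,0,0,0,0,-45,0]],
  ],
)

```text
time: 11.42
tool_pos: [565.8, -24.0, 256.4]
tool_rot: [0.843, 0.538, -0.0, 0.001]
ft_force: [-0.2, -0.2, 0.5]
gripper_width: 85.6
gripper_force: 0.0
```

Request:
carry_out(
  steps=[
    [[0,0,0,0,0,-30,0],[0,0,0,0,0,-60,0],[0,0,0,0,0,-90,0],[0,0,0,0,0,-110,0],[0,0,0,0,0,-110,0]],
  ],
)

```text
time: 12.05
tool_pos: [566.2, -23.8, 367.8]
tool_rot: [0.843, 0.538, 0.001, 0.002]
ft_force: [0.2, 0.3, -0.2]
gripper_width: 85.4
gripper_force: 0.0
```

```bash
python3 - <<'E'
from h import *
s=telemetry.state(); print(s["tool_pos"],s["ft_force"].round(1),s["gripper_width"],s["gripper_force"])
a=ST+np.array([12*np.cos(PS),12*np.sin(PS),6]); T=tile_R(PS,0); o=[]
for n,roi in(("side",(slice(190,330),slice(200,340))),("top",(slice(130,270),slice(250,390)))):
    im=vision.get_image(n); q=(cloud(im)-a)@T; h=cv2.cvtColor(im["color"],cv2.COLOR_BGR2HSV)
    m=((h[...,0]<14)|(h[...,0]>172))&(h[...,1]>90)&(abs(q[...,1])<45)&(abs(q[...,2]-6)<15)&(abs(q[...,0])<110)
    p=q[cv2.erode(m.astype(np.uint8),np.ones((3,3)))>0]; A=np.c_[p[:,:2],np.ones(len(p))]; c=np.linalg.lstsq(A,p[:,2],rcond=None)[0]
    w,V=np.linalg.eigh(np.cov(p[:,:2].T)); print(n,len(p),"tilt deg",np.degrees(np.arctan(c[:2])).round(1),"z",c[2].round(1),"x",np.percentile(q[m][:,0],[1,99]).round(),"y",np.percentile(q[m][:,1],[1,99]).round(),"yaw",np.degrees(np.arctan(V[1,1]/V[0,1])).round(1))
    o.append(cv2.resize(im["color"][roi],None,fx=2.8,fy=2.8,interpolation=3))
cv2.imwrite("pics/end.png",np.hstack(o))
E
```

```text
[566.21590925 -23.80180914 367.79640083] [ 0.2  0.3 -0.2] 85.4215472658292 0.0
side 902 tilt deg [0.3 0.3] z 6.0 x [-84.  82.] y [-28.  26.] yaw -0.1
top 763 tilt deg [0.1 0.3] z 5.2 x [-82.  82.] y [-27.  28.] yaw -4.4
```

View pics/end.png

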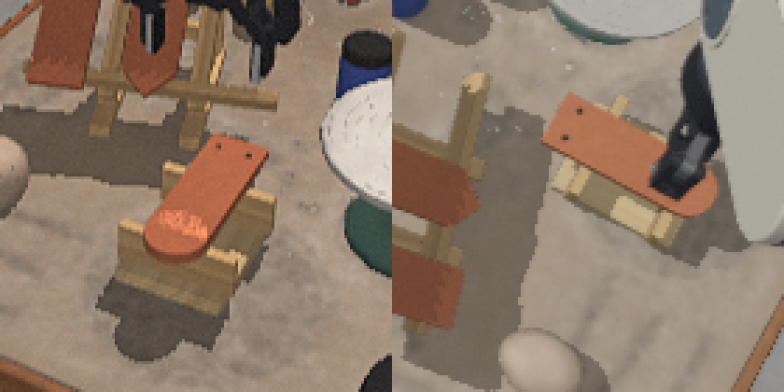

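The tile lies level across both bars, with its head at (235,150) and round end at (180,245) in the side crop. The gripper is clear.

```bash
python3 -c "
from h import *
print(workorder.finish_job())"
```

```text
the job is handed in; nothing more can be done
None
```

The job is handed in: the round-ended tile lies released and level across both bars of the stand, about 12 mm off its middle toward the nib end, at about 12 s on the robot's clock. The judge's result was not shown.

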